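# Hold down the recessed reset button of the climate controller

### The job

Restart the grey climate controller: take the steel stylus out of its wooden stand and reach its tip through the two identical holes in the controller's top, feeling gently for the reset button, which gives way under a light push; behind the other hole is a stiff sensor that must not be forced in. Press the button fully down and keep it down for at least two seconds, and finish while still gripping the stylus and holding the button down. Leave the jar and the beaker beside the work where they stand.

Things in the scene. Friction and masses are not known exactly. Their poses are not given: they have to be found in the camera images.
- stylus: Loose steel stylus, 50-80 g, 150 mm long, upright in its stand. Origin at the tip (lowest point), z up along it. Tip shaft 6 mm diameter up to 60 mm, brass collar 18 mm diameter at 60-64 mm, dark round handle 12 mm diameter at 64-150 mm with a red band near the top; grip the handle from any side. The collar rests on the stand; lift 65 mm or more straight up to clear it.
- stylus_tip (a point): The tip of the stylus (same point as its origin).
- stand: Wooden stand, fixed, 70 x 90 x 66 mm block on a 90 x 110 mm foot. Origin at the centre of its underside; the stylus stands in the middle hole (9.5 mm wide, 63 mm deep, on the origin's vertical) with its tip 6 mm above the table. The two other holes, nearer the far edge, are empty.
- controller: Climate controller, fixed: grey and black box 150 (x) x 200 (y) x 60 mm (z) with a green display. Origin at the centre of its underside, z up, -x is the edge with the two holes (towards the robot, give or take its yaw), y to the left.
- hole_left (a point): Centre of the mouth of the left (+y) hole, in the controller's top face at x -35, y +45 mm of the controller, 60 mm above the table. Upright round hole 16 mm wide; what lies behind it (button or sensor, both flat and black) starts 28 mm below the face. Which hole hides the button changes from start to start.
- hole_right (a point): The same for the right (-y) hole, at x -35 mm, y -45 mm of the controller.
- reset_button (a joint): Travel of the reset button behind one of the two holes (m): 0 up, 0.006 fully down against its stop. Spring: starts to move at about 2 N, 6 N fully down; springs back up.
- sensor_seat (a joint): Travel of the sensor behind the other hole (m): 0 at rest. Very stiff, 12 N per mm: a gentle push of 10 N moves it under 1 mm; 0.003 (about 36 N) is too far and damages it.
- filler_jar: Bystander: the nearer white jar with blue lid, 62 mm wide, 56 mm high, loose, origin at the centre of its underside. Leave it alone.
- beaker: Bystander: the nearer clear plastic beaker, 62 x 68 mm, 66 mm high, loose, origin at the centre of its underside. Leave it alone.
Mind the look-alikes: they are no part of the job. There is more than one size of the stylus; the one meant has the size given above.

How it is judged:
On the way, in this order (a step that is already met when the one before it is completed fails the run):
1. the stylus is drawn out of its stand (height (world z) of stylus_tip above 0.075 m and contact force between the fingers and stylus above 1 N), for 0.1 s.
2. the reset button is held down with the gripped stylus for two seconds (value of joint reset_button above 0.0045 m and z of stylus_tip in the frame of controller below 0.036 m and (horizontal distance between stylus_tip and hole_left below 0.009 m or horizontal distance between stylus_tip and hole_right below 0.009 m) and contact force between the fingers and stylus above 1 N), for 2 s.
At the end, for the whole second after the job is handed in: The reset button is at least 4.5 mm of its 6 mm down, with the stylus tip inside one of the holes (within 9 mm of its axis, at least 24 mm below the face) and the fingers gripping the stylus with more than 1 N (all of step 2); the arm keeps its last pose, push and grip.
It fails at once if the sensor is forced in more than 3 mm (value of joint sensor_seat above 0.003 m).
It fails at once if the jar is moved more than 30 mm (distance of filler_jar from where it was at the start of the episode above 0.03 m).
It fails at once if the beaker is moved more than 30 mm (distance of beaker from where it was at the start of the episode above 0.03 m).
It also fails if it takes over 48 s, if anything falls off the work surface, if the arm or the gripper's body presses on something with over 40 N, if the wrist force passes 120 N, or if a joint passes its speed limit or range.

### The arm

A 6-joint arm with a two-finger parallel gripper is mounted at the origin on the work surface; the furniture and walls round the work are solid. World frame = base frame: x ahead of the robot, y to its left, z up, the work surface at z = 0. Lengths are in m, angles in rad, forces in N, time in s.
With the tool pointing down it reaches from about 0.3 to 0.875 m from the base axis. Payload 6.4 kg.
Tool frame: the origin (TCP) lies at the very end of the fingers, on their centre line; the grasp point (between the pads) lies 19 mm behind it; z points along the fingers, y is the line along which they close (so a half turn about z gives the same grasp; the last joint's range is limited). The gripper opens to 85 mm and grips with 20 to 120 N. Pads are 22 mm wide; open, the fingers measure 114 mm over their backs; the gripper's body (76 mm by 85 mm) begins 54 mm behind the grasp point. The pads swing forward as they close: fully open they stand 13 mm farther back than shut.
Start: joints at [1.093, 0.181, 1.607, -0, 1.354, -0.206], TCP at [0.154, 0.554, 0.231] pointing down, gripper open.
Joint ranges: [-2.99, 2.99], [-0.89, 2.07], [0.3, 2.58], [-1.14, 4.28], [0, 2.63], [-3.12, 3.12]. Speed limits (rad/s): [2.57, 2.57, 3.01, 3.14, 3.14, 3.14].

### API

Orientations are given as a unit quaternion [w, x, y, z].
In Python, from bench import * gives the robot as it stands. The module is installed in compiled form; this text tells all that it offers.
- The arm moves only by the tool arm_command, never from a script. Its arguments are lists of equal length, an entry for each row: "dp": the shift along the tool's x, y, z in units of 0.25 m (1.0 is 0.25 m), a list of three; "turn": the turn, a rotation vector about the tool's x, y, z in units of 30 degrees (1.0 is 30 degrees), a list of three; "jaw": the opening, from 0 (shut) to 1 (fully open). A call has 1 to 5 rows; each row is the pose to reach, as a shift and turn from the pose commanded when the call began, along the tool's axes at that moment; what a row does not reach only later rows make up. A row lasts 1/8 s, in which the tool goes at most 62.5 mm and 10.7 degrees, less where a joint would pass 70% of its speed; a pose out of reach is approached as far as the arm can. A call with a number of a shift or a turn outside -1 to 1 is refused whole. A call with a gripper value outside its range is refused whole. The fingers move at their own pace and stop on an object; the grip force is fixed at half the most. Time passes only in rows, so rows that repeat a pose let the fingers close. It gives the time, the measured TCP pose, the force, the opening and the grip force at its end, in the units of the state.
- get_obs(): the state, without advancing time (a new reading comes with each control period).
- camera(name): name is "side" or "top"; returns the picture (420x560x3 uint8, blue, green, red); there is no depth.
- get_calibration(name): a dict with "camera_matrix" (3x3 intrinsics, pixels), "R" (3x3) and "t" (3): a world point X has camera coordinates R X + t. Camera axes: x right, y down, z forward; pixel columns grow to the right and rows downward; lengths in m; the calibration is good to about 2 mm. A picture is of the moment at which its call begins. get_calibration takes no time and is no camera call.
- hand_in(): hands the job in; it is judged then, once.
The state is a dict: "time_s": time; "q": joint angles; "dq": joint speeds; "joint_efforts": joint torques, N m; "eef_pos": TCP position; "eef_rot": TCP orientation; "wrist_force": force on the tool from outside, world axes, zero at the start; "torque": the same for the moment, N m; "opening": opening from 0.0 (shut) to 1.0 (fully open); "grasp_force": force on a finger pad.
Only numpy, scipy, OpenCV 4.12 (cv2) and the standard library are available. Lean on these libraries where they do the work, as an engineer would, in place of code of your own. Each camera call takes 0.05 s, during which the arm holds its last target. There are 200 camera calls.

## Working session

There is one attempt and no reset: what is moved stays moved. The work goes in short steps, Python scripts to look and compute and a tool call to move; the robot and the scene stay as the last step left them, time stands still between calls to the robot, and variables do not carry over. Pictures are saved under pics/ and viewed, at most 10 in all, crops included, and the job is handed in when it is done.

Besides the shell and the picture viewer there is one more tool, called after "Emit:" in YAML: its name, and indented under it one key for each argument. arm_command: Moves the arm, as the interface text tells. Its arguments: {"type":"object","properties":{"dp":{"type":"array"},"turn":{"type":"array"},"jaw":{"type":"array"}},"required":["dp","turn","jaw"]}

```bash
mkdir -p pics; ls; python3 - <<'E'
from bench import *
import cv2,numpy as np
for n in("side","top"):
    cv2.imwrite(f"pics/{n}0.png",camera(n)); c=get_calibration(n); print(n,c)
o=get_obs(); print(o)
E
```

```text
pics
side {'camera_matrix': array([[431.83378828,   0.        , 283.68021635],
       [  0.        , 431.83378828, 213.05483015],
       [  0.        ,   0.        ,   1.        ]]), 'R': array([[-0.99892255,  0.04191989,  0.01991114],
       [ 0.01084391,  0.62800265, -0.77813565],
       [-0.04512361, -0.77708133, -0.62778058]]), 't': array([0.56627063, 0.02846407, 1.03465975])}
top {'camera_matrix': array([[546.90550722,   0.        , 282.56968202],
       [  0.        , 546.90550722, 207.22159838],
       [  0.        ,   0.        ,   1.        ]]), 'R': array([[-0.02309585, -0.99964382, -0.01337189],
       [-0.98069053,  0.02525207, -0.19392891],
       [ 0.19419751,  0.00863473, -0.98092445]]), 't': array([0.04518954, 0.54332759, 0.98426369])}
{'time_s': 0.1, 'q': array([ 1.09268487e+00,  1.81505306e-01,  1.60788179e+00, -3.01803800e-05,
        1.35379634e+00, -2.06290156e-01]), 'dq': array([-0.0001325 , -0.00161032, -0.00313494, -0.0002266 ,  0.00048179,
        0.0021716 ]), 'joint_efforts': array([-4.82044902e-05, -4.45880413e+01, -3.52237773e+01, -3.33356938e-04,
        4.10330438e-03, -1.36204127e-05]), 'eef_pos': array([0.15413765, 0.55344992, 0.23046523]), 'eef_rot': array([-2.53021747e-04,  1.35489344e-01,  9.90778484e-01, -7.54213921e-04]), 'wrist_force': array([ 0.67810468, -0.54177086, -0.61361236]), 'torque': array([-0.05943939,  0.02529713, -0.0193694 ]), 'grasp_force': 0.0, 'opening': 0.9992459484320986}
```

View pics/side0.png

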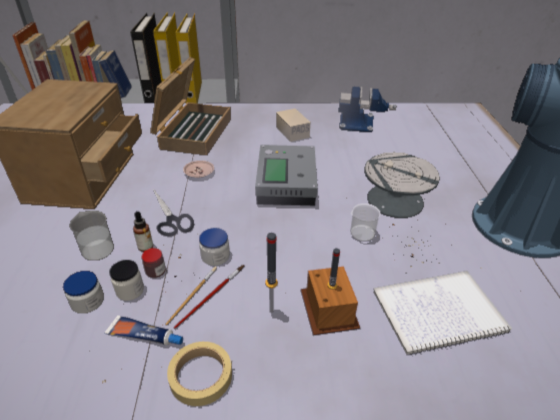

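View pics/top0.png

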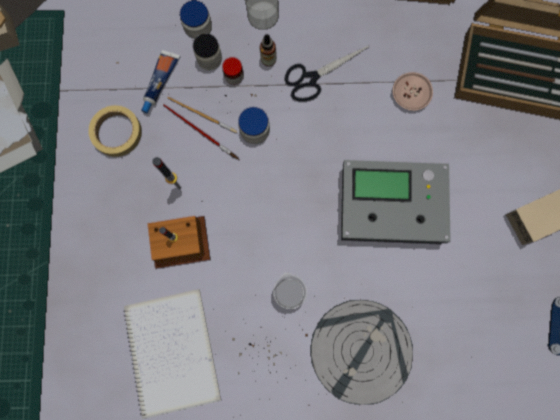

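The side view shows:
- the controller at (288,175)
- a stylus in the stand at (335,270)
- a second stylus standing free at (271,270)
- the near jar at (214,245) and the beaker at (365,222)

In the top view the controller's holes are at (372,217) and (421,219), the stand's stylus is at (168,234), and the free one at (165,172).

Things that could be taken for the target:
- **Stylus:** the one in the stand (side 335,270), the free-standing one (side 271,270), the brushes, and the pens in the case.
- **Holes:** the two black dots, the white knob (428,175) and the screws.

I choose the stylus in the stand and will check its size.

```bash
python3 - <<'E'
import cv2,numpy as np
s=cv2.imread("pics/side0.png");t=cv2.imread("pics/top0.png")
def c(im,x,y,w,h): return cv2.resize(im[y:y+h,x:x+w],(400,300),interpolation=cv2.INTER_CUBIC)
a=np.hstack([c(s,275,235,120,90),c(s,245,130,120,90)]);b=np.hstack([c(t,130,190,100,75),c(t,330,150,132,99)])
cv2.imwrite("pics/crop.png",np.vstack([a,b]))
E
```

```text
(no output)
```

View pics/crop.png

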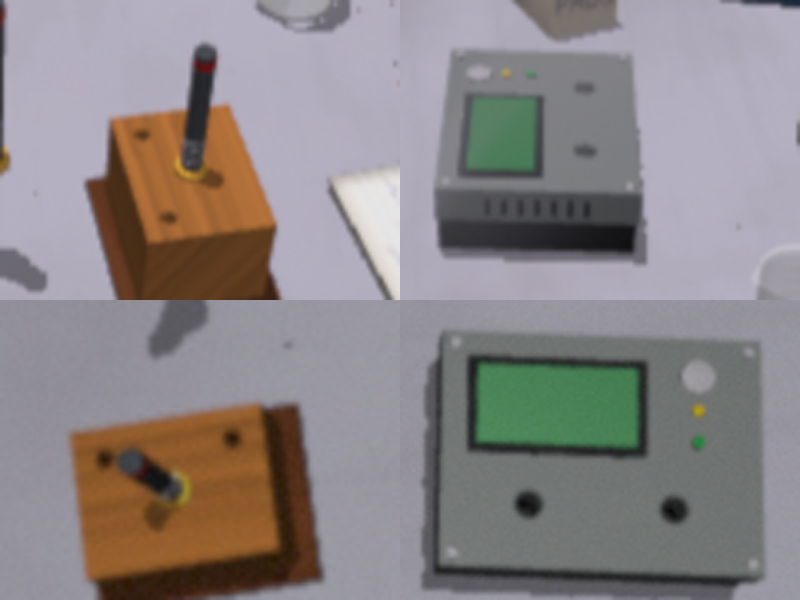

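The crop confirms a stylus with a brass collar in the stand, its top at side (337,250) and top view (162,230). The two black holes are at top view (372,217) and (421,219), and side (300,175) and (300,156).

```bash
cat > h.py <<'E'
from bench import *
import cv2,numpy as np
C={n:get_calibration(n) for n in("side","top")}
def ray(n,p):
    c=C[n];d=c["R"].T@np.linalg.solve(c["camera_matrix"],[p[0],p[1],1]);return -c["R"].T@c["t"],d/np.linalg.norm(d)
def plane(n,p,z):
    o,d=ray(n,p);return o+d*(z-o[2])/d[2]
def tri(a,b):
    (o,d),(p,e)=ray("side",a),ray("top",b)
    s=np.linalg.lstsq(np.c_[d,-e],p-o,rcond=None)[0];u,v=o+s[0]*d,p+s[1]*e
    return (u+v)/2,np.linalg.norm(u-v)*1000
def dark(im,x,y,r,f=0.5):
    g=cv2.cvtColor(im[y-r:y+r+1,x-r:x+r+1],cv2.COLOR_BGR2GRAY).astype(float)
    w=np.clip(np.median(g)*.75-g,0,None);m=cv2.moments(w);return (x-r+m["m10"]/m["m00"],y-r+m["m01"]/m["m00"])
E
python3 - <<'E'
from h import *
np.set_printoptions(precision=4,suppress=True)
s=cv2.imread("pics/side0.png");t=cv2.imread("pics/top0.png")
hl=dark(s,300,175,5),dark(t,372,217,8); hr=dark(s,300,156,5),dark(t,421,219,8)
print(hl,hr)
for n,(a,b) in dict(HL=hl,HR=hr).items(): print(n,*tri(a,b),plane("top",b,.06),plane("side",a,.06))
A=tri((336.5,249.7),(162.1,229.6));B=tri((332,285),(173.9,236.6));print("top",*A,"collar",*B,np.linalg.norm(A[0]-B[0]))
print("free",*tri((271.5,235),(157.5,159.5)),*tri((271,312),(178,188)))
hsv=cv2.cvtColor(t,cv2.COLOR_BGR2HSV)
# controller yaw from display rectangle; stand top by orange
for nm,m in dict(disp=cv2.inRange(hsv,(50,100,60),(75,255,255))[150:250,330:460],stand=cv2.inRange(hsv,(8,150,130),(20,255,255))[205:275,140:215]).items():
    k=max(cv2.findContours(m,0,2)[0],key=cv2.contourArea);print(nm,cv2.minAreaRect(k))
for nm,p,z in(("jar",(254,122),.056),("beaker",(289,293),.066),("jarS",(214,240),.056)): print(nm,plane("side" if nm=="jarS" else "top",p,z))
E
```

```text
((300.26881720430106, 174.86021505376345), (371.90267823462847, 216.99170124481327)) ((300.14285714285717, 156.0), (419.95390625, 218.871484375))
HL [ 0.5206 -0.1356  0.0572] 0.27848883810184716 [ 0.52   -0.1351  0.06  ] [ 0.5212 -0.1315  0.06  ]
HR [ 0.5146 -0.2253  0.0573] 0.047188652956211344 [ 0.5141 -0.2246  0.06  ] [ 0.5151 -0.2208  0.06  ]
top [0.4905 0.2367 0.1548] 0.3875566670611601 collar [0.4906 0.2356 0.065 ] 1.8045668864782742 0.08977921731314212
free [0.602  0.2383 0.1921] 3.119893384622155 [ 0.6006  0.2424 -0.0011] 1.117369179853245
disp ((51.511077880859375, 34.21196365356445), (53.921669006347656, 26.28825569152832), 2.2025980949401855)
stand ((33.103736877441406, 32.52340316772461), (35.35037612915039, 47.831626892089844), 80.90972137451172)
jar [0.7149 0.0838 0.056 ]
beaker [0.3826 0.0238 0.066 ]
jarS [0.7159 0.1001 0.056 ]
```

The stylus axis is at (0.491, 0.236), its top at 0.155 m and its collar at 0.065 m. This matches the 150 mm stylus; the free one measures 193 mm. The holes are 89.9 mm apart. Now I'll move over the stylus.

Emit:
arm_command:
  dp:
    - [-0.2,-0.1,0]
    - [-0.4,-0.21,0]
    - [-0.6,-0.31,0]
    - [-0.82,-0.43,0]
    - [-0.82,-0.43,0]
  turn:
    - [0,0,0]
    - [0,0,0]
    - [0,0,0]
    - [0,0,0]
    - [0,0,0]
  jaw: [1,1,1,1,1]

```text
time_s: 0.72
eef_pos: [0.3257, 0.3926, 0.231]
eef_rot: [0.0, 0.139, 0.99, -0.0]
wrist_force: [-0.3, -0.6, 0.3]
opening: 1.0
grasp_force: 0.0
```

Emit:
arm_command:
  dp:
    - [-0.2,-0.1,0]
    - [-0.4,-0.21,0]
    - [-0.6,-0.31,0]
    - [-0.82,-0.43,0]
    - [-0.82,-0.43,0]
  turn:
    - [0,0,0]
    - [0,0,0]
    - [0,0,0]
    - [0,0,0]
    - [0,0,0]
  jaw: [1,1,1,1,1]

```text
time_s: 1.35
eef_pos: [0.4936, 0.2347, 0.2309]
eef_rot: [0.0, 0.138, 0.99, -0.0]
wrist_force: [-0.8, 0.8, 0.6]
opening: 0.996
grasp_force: 0.0
```

Emit:
arm_command:
  dp:
    - [0.012,0,0.15]
    - [0.012,0,0.3]
    - [0.012,0,0.45]
    - [0.012,0,0.56]
    - [0.012,0,0.56]
  turn:
    - [0,0,0]
    - [0,0,0]
    - [0,0,0]
    - [0,0,0]
    - [0,0,0]
  jaw: [1,1,1,1,1]

```text
time_s: 1.98
eef_pos: [0.4855, 0.2385, 0.0888]
eef_rot: [-0.003, 0.135, 0.991, -0.001]
wrist_force: [-0.3, 0.9, 0.2]
opening: 1.0
grasp_force: 0.0
```

```bash
python3 - <<'E'
from h import *
a=camera("side");b=camera("top");print(get_obs()["wrist_force"],get_obs()["eef_pos"])
f=lambda im,x,y,w,h:cv2.resize(im[y:y+h,x:x+w],(400,300),interpolation=cv2.INTER_CUBIC)
cv2.imwrite("pics/grasp.png",np.hstack([f(a,255,190,160,120),f(b,110,160,160,120)]))
E
```

```text
[ 0.02811006  0.65451992 -0.81788525] [0.48837663 0.23870636 0.09190654]
```

View pics/grasp.png

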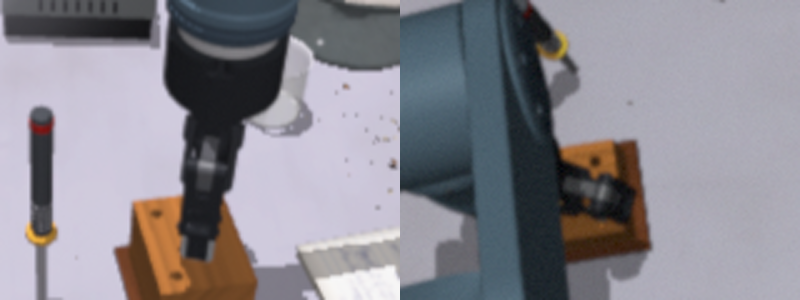

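The fingers straddle the stand's centre: crop (195,250) in the side view, with the near finger hiding the stylus. I'll close on it and read the force.

Emit:
arm_command:
  dp:
    - [-0.008,0,0]
    - [-0.008,0,0]
    - [-0.008,0,0]
    - [-0.008,0,0]
    - [-0.008,0,0]
  turn:
    - [0,0,0]
    - [0,0,0]
    - [0,0,0]
    - [0,0,0]
    - [0,0,0]
  jaw: [0.5,0,0,0,0]

```text
time_s: 2.7
eef_pos: [0.4908, 0.2369, 0.0917]
eef_rot: [0.0, 0.136, 0.991, 0.0]
wrist_force: [-0.9, -0.5, 2.8]
opening: 0.124
grasp_force: 58.4
```

Emit:
arm_command:
  dp:
    - [0,0,0]
    - [0,0,0]
    - [0,0,0]
    - [0,0,0]
    - [0,0,0]
  turn:
    - [0,0,0]
    - [0,0,0]
    - [0,0,0]
    - [0,0,0]
    - [0,0,0]
  jaw: [0,0,0,0,0]

```text
time_s: 3.32
eef_pos: [0.4908, 0.2369, 0.0916]
eef_rot: [0.0, 0.135, 0.991, -0.0]
wrist_force: [-1.2, -1.2, 5.8]
opening: 0.124
grasp_force: 58.4
```

Emit:
arm_command:
  dp:
    - [0,0,-0.08]
    - [0,0,-0.18]
    - [0,0,-0.3]
    - [0,0,-0.44]
    - [0,0,-0.44]
  turn:
    - [0,0,0]
    - [0,0,0]
    - [0,0,0]
    - [0,0,0]
    - [0,0,0]
  jaw: [0,0,0,0,0]

```text
time_s: 3.95
eef_pos: [0.4924, 0.2376, 0.204]
eef_rot: [0.003, 0.135, 0.991, 0.001]
wrist_force: [0.6, -0.8, -1.0]
opening: 0.123
grasp_force: 58.4
```

Emit:
arm_command:
  dp:
    - [0,0,0]
    - [0,0,0]
    - [0,0,0]
  turn:
    - [0,0,0]
    - [0,0,0]
    - [0,0,0]
  jaw: [0,0,0]

```text
time_s: 4.32
eef_pos: [0.49, 0.2368, 0.2]
eef_rot: [-0.001, 0.135, 0.991, -0.0]
wrist_force: [0.3, 0.0, -1.0]
opening: 0.124
grasp_force: 58.4
```

```bash
python3 - <<'E'
from h import *
a=camera("side");b=camera("top");print(get_obs()["wrist_force"],get_obs()["eef_pos"],get_obs()["q"])
cv2.imwrite("pics/s1.png",a);cv2.imwrite("pics/t1.png",b)
f=lambda im,x,y,w,h:cv2.resize(im[y:y+h,x:x+w],(400,300),interpolation=cv2.INTER_CUBIC)
cv2.imwrite("pics/lift.png",np.hstack([f(a,275,180,120,90),f(b,110,180,120,90)]))
E
```

```text
[ 1.08638987  0.12525219 -1.35192942] [0.49030672 0.23690691 0.2005922 ] [ 2.32046518e-01  1.43707418e-01  1.71397270e+00  5.25176687e-06
  1.28513014e+00 -1.06692399e+00]
```

View pics/lift.png

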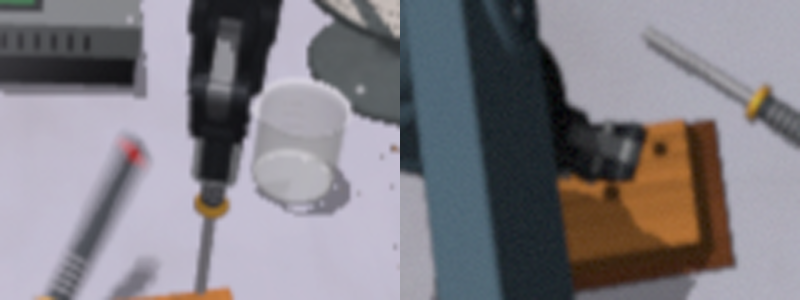

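The stylus is drawn out, with its collar in view (side crop 211,205). The free look-alike has been knocked or has toppled. I'll check the stylus tilt and see where the look-alike settles.

```bash
python3 - <<'E'
from h import *
a=camera("side");b=camera("top")
c=C["side"]
def pr(X):
    p=c["camera_matrix"]@(c["R"]@np.array(X)+c["t"]);return p[:2]/p[2]
print("vertical proj collar,low",pr((.4905,.2369,.177)),pr((.4905,.2369,.12)),"collar ray",plane("side",(338,241.2),.177))
hsv=cv2.cvtColor(a,cv2.COLOR_BGR2HSV)
m=cv2.inRange(hsv,(18,130,120),(32,255,255))[180:290,300:380];k=max(cv2.findContours(m,0,2)[0],key=cv2.contourArea);print("collar px",cv2.minAreaRect(k)[0])
cv2.imwrite("pics/fs.png",np.hstack([cv2.resize(a[170:350,180:420],(400,300)),cv2.resize(b[60:360,60:460],(400,300))]))
E
```

```text
vertical proj collar,low [337.71323039 240.04106512] [334.49508447 264.19153757] collar ray [0.49041952 0.23973831 0.177     ]
collar px (37.77692794799805, 62.28462219238281)
```

View pics/fs.png

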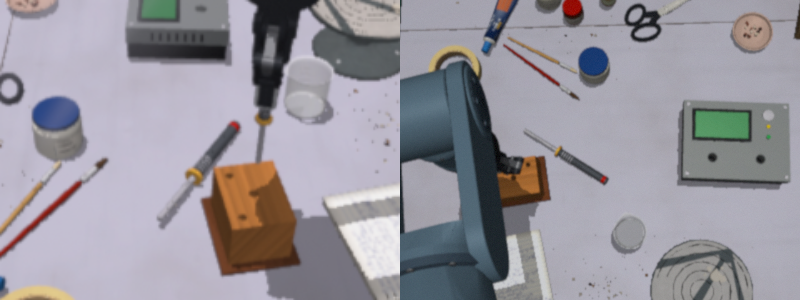

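The look-alike lies safely flat on the table. The stylus hangs upright within about 1–3 mm. Now I'll carry it over the left hole.

Emit:
arm_command:
  dp:
    - [-0.06,-0.17,0]
    - [-0.12,-0.35,0]
    - [-0.19,-0.53,0]
    - [-0.257,-0.7,0]
    - [-0.257,-0.7,0]
  turn:
    - [0,0,0]
    - [0,0,0]
    - [0,0,0]
    - [0,0,0]
    - [0,0,0]
  jaw: [0,0,0,0,0]

```text
time_s: 5.15
eef_pos: [0.506, 0.0485, 0.2014]
eef_rot: [0.0, 0.138, 0.99, -0.0]
wrist_force: [0.4, -0.2, 0.4]
opening: 0.121
grasp_force: 58.7
```

Emit:
arm_command:
  dp:
    - [-0.06,-0.17,0]
    - [-0.12,-0.35,0]
    - [-0.19,-0.53,0]
    - [-0.257,-0.7,0]
    - [-0.257,-0.7,0]
  turn:
    - [0,0,0]
    - [0,0,0]
    - [0,0,0]
    - [0,0,0]
    - [0,0,0]
  jaw: [0,0,0,0,0]

```text
time_s: 5.78
eef_pos: [0.5209, -0.1366, 0.2013]
eef_rot: [0.0, 0.137, 0.991, -0.0]
wrist_force: [-0.2, -0.5, -0.7]
opening: 0.124
grasp_force: 58.8
```

Emit:
arm_command:
  dp:
    - [0,0,0.04]
    - [0,0,0.08]
    - [0,0,0.12]
    - [0,0,0.16]
    - [0,0,0.16]
  turn:
    - [0,0,0]
    - [0,0,0]
    - [0,0,0]
    - [0,0,0]
    - [0,0,0]
  jaw: [0,0,0,0,0]

```text
time_s: 6.4
eef_pos: [0.5198, -0.134, 0.1601]
eef_rot: [-0.001, 0.135, 0.991, 0.0]
wrist_force: [0.4, 0.4, -0.8]
opening: 0.125
grasp_force: 58.8
```

```bash
python3 - <<'E'
from h import *
a=camera("side");b=camera("top");o=get_obs();print(o["time_s"],o["wrist_force"],o["eef_pos"],o["eef_rot"])
cv2.imwrite("pics/s2.png",a);cv2.imwrite("pics/t2.png",b)
f=lambda im,x,y,w,h:cv2.resize(im[y:y+h,x:x+w],(400,300),interpolation=cv2.INTER_CUBIC)
cv2.imwrite("pics/hole.png",np.hstack([f(a,250,110,100,75),f(b,330,150,120,90)]))
E
```

```text
6.5 [ 0.30891814 -0.31271655 -0.55491263] [ 0.52052994 -0.13458941  0.16130137] [-1.07827450e-05  1.35425660e-01  9.90787510e-01  5.02463716e-06]
```

View pics/hole.png

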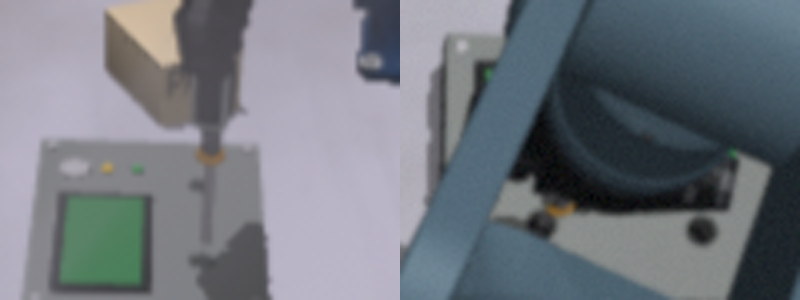

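The tip is at side crop (207,243), just above the left hole (202,260). I'll check the alignment by rays.

```bash
python3 - <<'E'
from h import *
print("tip",plane("side",(301.4,170.4),.0757),"hole",plane("side",(300.2,174.8),.06))
p=C["side"];X=p["camera_matrix"]@(p["R"]@np.array([.5205,-.1346,.0757])+p["t"]);print("pred tip px",X[:2]/X[2])
E
```

```text
tip [ 0.51936974 -0.12767766  0.0757    ] hole [ 0.52134805 -0.13174308  0.06      ]
pred tip px [300.73790138 168.86035299]
```

Emit:
arm_command:
  dp:
    - [-0.006,-0.003,0.02]
    - [-0.006,-0.003,0.04]
    - [-0.006,-0.003,0.06]
    - [-0.006,-0.003,0.08]
    - [-0.006,-0.003,0.08]
  turn:
    - [0,0,0]
    - [0,0,0]
    - [0,0,0]
    - [0,0,0]
    - [0,0,0]
  jaw: [0,0,0,0,0]

```text
time_s: 7.12
eef_pos: [0.5213, -0.1356, 0.1406]
eef_rot: [-0.001, 0.135, 0.991, 0.0]
wrist_force: [0.2, 1.4, -0.5]
opening: 0.123
grasp_force: 58.8
```

The tip is past the face with no contact, so it is in the hole. I'll go deeper gently.

Emit:
arm_command:
  dp:
    - [0,0,0.015]
    - [0,0,0.03]
    - [0,0,0.045]
    - [0,0,0.06]
    - [0,0,0.06]
  turn:
    - [0,0,0]
    - [0,0,0]
    - [0,0,0]
    - [0,0,0]
    - [0,0,0]
  jaw: [0,0,0,0,0]

```text
time_s: 7.75
eef_pos: [0.5214, -0.1356, 0.1258]
eef_rot: [-0.0, 0.136, 0.991, 0.0]
wrist_force: [-0.0, -0.8, -0.4]
opening: 0.122
grasp_force: 58.8
```

Emit:
arm_command:
  dp:
    - [0,0,0.006]
    - [0,0,0.012]
    - [0,0,0.016]
    - [0,0,0.016]
    - [0,0,0.016]
  turn:
    - [0,0,0]
    - [0,0,0]
    - [0,0,0]
    - [0,0,0]
    - [0,0,0]
  jaw: [0,0,0,0,0]

```text
time_s: 8.38
eef_pos: [0.5217, -0.1358, 0.1223]
eef_rot: [0.0, 0.135, 0.991, -0.0]
wrist_force: [0.5, -0.3, -0.6]
opening: 0.122
grasp_force: 58.8
```

Emit:
arm_command:
  dp:
    - [0,0,0.004]
    - [0,0,0.008]
    - [0,0,0.01]
    - [0,0,0.01]
    - [0,0,0.01]
  turn:
    - [0,0,0]
    - [0,0,0]
    - [0,0,0]
    - [0,0,0]
    - [0,0,0]
  jaw: [0,0,0,0,0]

```text
time_s: 9.0
eef_pos: [0.5217, -0.1358, 0.1198]
eef_rot: [0.0, 0.136, 0.991, -0.0]
wrist_force: [0.3, 0.9, -0.5]
opening: 0.121
grasp_force: 58.8
```

Emit:
arm_command:
  dp:
    - [0,0,0.004]
    - [0,0,0.004]
    - [0,0,0.004]
    - [0,0,0.004]
  turn:
    - [0,0,0]
    - [0,0,0]
    - [0,0,0]
    - [0,0,0]
  jaw: [0,0,0,0]

```text
time_s: 9.5
eef_pos: [0.5217, -0.1358, 0.1188]
eef_rot: [0.0, 0.136, 0.991, 0.0]
wrist_force: [0.5, -0.5, -0.9]
opening: 0.124
grasp_force: 58.8
```

Emit:
arm_command:
  dp:
    - [0,0,0.004]
    - [0,0,0.004]
    - [0,0,0.004]
    - [0,0,0.004]
  turn:
    - [0,0,0]
    - [0,0,0]
    - [0,0,0]
    - [0,0,0]
  jaw: [0,0,0,0]

```text
time_s: 10.0
eef_pos: [0.5217, -0.1358, 0.1178]
eef_rot: [0.0, 0.135, 0.991, -0.0]
wrist_force: [-0.9, -0.4, -0.2]
opening: 0.122
grasp_force: 58.8
```

Emit:
arm_command:
  dp:
    - [0,0,0.003]
    - [0,0,0.003]
    - [0,0,0.003]
    - [0,0,0.003]
  turn:
    - [0,0,0]
    - [0,0,0]
    - [0,0,0]
    - [0,0,0]
  jaw: [0,0,0,0]

```text
time_s: 10.5
eef_pos: [0.5219, -0.1358, 0.1173]
eef_rot: [0.0, 0.135, 0.991, -0.0]
wrist_force: [-0.9, -0.2, 2.2]
opening: 0.122
grasp_force: 58.8
```

Contact reads about 2.5 N at TCP z = 0.1173. I'll push 0.5 mm more and read the stiffness.

Emit:
arm_command:
  dp:
    - [0,0,0.002]
    - [0,0,0.002]
    - [0,0,0.002]
    - [0,0,0.002]
  turn:
    - [0,0,0]
    - [0,0,0]
    - [0,0,0]
    - [0,0,0]
  jaw: [0,0,0,0]

```text
time_s: 11.0
eef_pos: [0.522, -0.1359, 0.117]
eef_rot: [0.0, 0.135, 0.991, -0.0]
wrist_force: [-0.7, 0.6, 4.7]
opening: 0.122
grasp_force: 59.0
```

Emit:
arm_command:
  dp:
    - [0,0,0.002]
    - [0,0,0.002]
    - [0,0,0.002]
    - [0,0,0.002]
  turn:
    - [0,0,0]
    - [0,0,0]
    - [0,0,0]
    - [0,0,0]
  jaw: [0,0,0,0]

```text
time_s: 11.5
eef_pos: [0.5221, -0.136, 0.1168]
eef_rot: [0.0, 0.135, 0.991, -0.0]
wrist_force: [-1.5, -0.2, 7.1]
opening: 0.125
grasp_force: 59.3
```

The force rose 7.5 N over about 0.6 mm, so the left hole hides the stiff sensor. I'll withdraw and go to the right hole.

Emit:
arm_command:
  dp:
    - [0,0,-0.04]
    - [0,0,-0.1]
    - [0,0,-0.18]
    - [0,0,-0.18]
    - [0,0,-0.18]
  turn:
    - [0,0,0]
    - [0,0,0]
    - [0,0,0]
    - [0,0,0]
    - [0,0,0]
  jaw: [0,0,0,0,0]

```text
time_s: 12.12
eef_pos: [0.5214, -0.1357, 0.1608]
eef_rot: [-0.0, 0.135, 0.991, 0.0]
wrist_force: [0.0, -0.1, -1.3]
opening: 0.123
grasp_force: 58.9
```

Emit:
arm_command:
  dp:
    - [-0.03,-0.12,0]
    - [-0.05,-0.24,0]
    - [-0.073,-0.352,0]
    - [-0.073,-0.352,0]
    - [-0.073,-0.352,0]
  turn:
    - [0,0,0]
    - [0,0,0]
    - [0,0,0]
    - [0,0,0]
    - [0,0,0]
  jaw: [0,0,0,0,0]

```text
time_s: 12.75
eef_pos: [0.5152, -0.2247, 0.1602]
eef_rot: [-0.001, 0.136, 0.991, 0.001]
wrist_force: [0.0, -0.2, -0.8]
opening: 0.125
grasp_force: 58.9
```

```bash
python3 - <<'E'
from h import *
a=camera("side");o=get_obs();print(o["time_s"],o["wrist_force"],o["eef_pos"])
cv2.imwrite("pics/hole2.png",cv2.resize(a[110:200,240:360],(800,600),interpolation=cv2.INTER_CUBIC))
E
```

```text
12.8 [ 0.3867799   0.11570744 -0.32625588] [ 0.5153005  -0.22447567  0.16035856]
```

View pics/hole2.png

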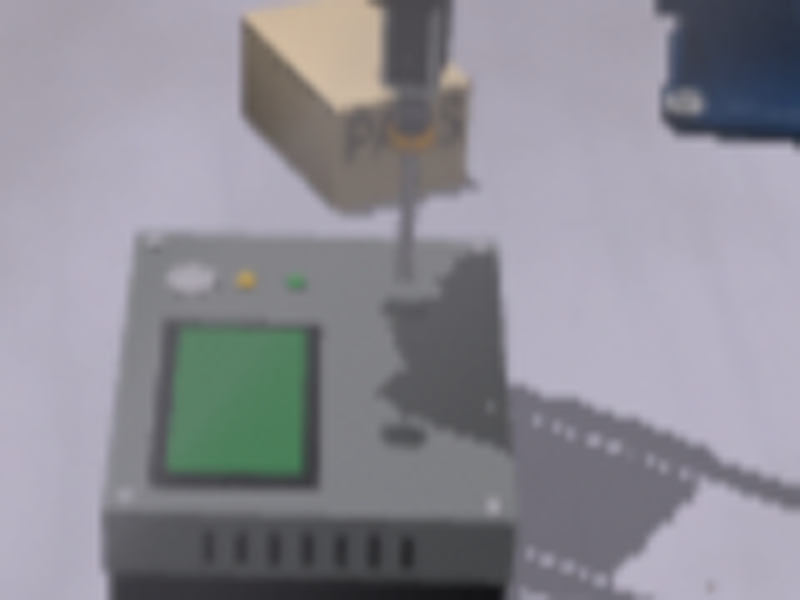

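The tip (403,282) sits straight above the right hole (403,308). Descending.

Emit:
arm_command:
  dp:
    - [0,0,0.02]
    - [0,0,0.04]
    - [0,0,0.06]
    - [0,0,0.08]
    - [0,0,0.08]
  turn:
    - [0,0,0]
    - [0,0,0]
    - [0,0,0]
    - [0,0,0]
    - [0,0,0]
  jaw: [0,0,0,0,0]

```text
time_s: 13.42
eef_pos: [0.5153, -0.2252, 0.1404]
eef_rot: [-0.001, 0.135, 0.991, 0.0]
wrist_force: [0.7, -0.1, -0.1]
opening: 0.122
grasp_force: 58.9
```

Emit:
arm_command:
  dp:
    - [0,0,0.02]
    - [0,0,0.04]
    - [0,0,0.06]
    - [0,0,0.08]
    - [0,0,0.08]
  turn:
    - [0,0,0]
    - [0,0,0]
    - [0,0,0]
    - [0,0,0]
    - [0,0,0]
  jaw: [0,0,0,0,0]

```text
time_s: 14.05
eef_pos: [0.5153, -0.2252, 0.1204]
eef_rot: [-0.001, 0.135, 0.991, 0.0]
wrist_force: [-0.3, -0.4, 0.9]
opening: 0.126
grasp_force: 58.9
```

Emit:
arm_command:
  dp:
    - [0,0,0.005]
    - [0,0,0.01]
    - [0,0,0.014]
    - [0,0,0.014]
    - [0,0,0.014]
  turn:
    - [0,0,0]
    - [0,0,0]
    - [0,0,0]
    - [0,0,0]
    - [0,0,0]
  jaw: [0,0,0,0,0]

```text
time_s: 14.68
eef_pos: [0.5157, -0.2255, 0.1177]
eef_rot: [0.0, 0.135, 0.991, -0.0]
wrist_force: [0.1, -0.7, 0.2]
opening: 0.123
grasp_force: 58.9
```

Emit:
arm_command:
  dp:
    - [0,0,0.004]
    - [0,0,0.004]
    - [0,0,0.004]
    - [0,0,0.004]
  turn:
    - [0,0,0]
    - [0,0,0]
    - [0,0,0]
    - [0,0,0]
  jaw: [0,0,0,0]

```text
time_s: 15.18
eef_pos: [0.5158, -0.2255, 0.1167]
eef_rot: [0.0, 0.135, 0.991, -0.0]
wrist_force: [-0.1, -0.1, 1.8]
opening: 0.127
grasp_force: 58.9
```

Emit:
arm_command:
  dp:
    - [0,0,0.003]
    - [0,0,0.003]
    - [0,0,0.003]
    - [0,0,0.003]
  turn:
    - [0,0,0]
    - [0,0,0]
    - [0,0,0]
    - [0,0,0]
  jaw: [0,0,0,0]

```text
time_s: 15.68
eef_pos: [0.5157, -0.2255, 0.1159]
eef_rot: [0.0, 0.135, 0.991, -0.0]
wrist_force: [-0.4, -1.1, 2.8]
opening: 0.122
grasp_force: 58.9
```

It is soft, so this is the button. I'll press it in to its stop.

Emit:
arm_command:
  dp:
    - [0,0,0.004]
    - [0,0,0.008]
    - [0,0,0.012]
    - [0,0,0.012]
    - [0,0,0.012]
  turn:
    - [0,0,0]
    - [0,0,0]
    - [0,0,0]
    - [0,0,0]
    - [0,0,0]
  jaw: [0,0,0,0,0]

```text
time_s: 16.3
eef_pos: [0.5157, -0.2255, 0.1129]
eef_rot: [0.0, 0.135, 0.991, -0.0]
wrist_force: [0.7, 0.1, 4.4]
opening: 0.12
grasp_force: 58.9
```

Emit:
arm_command:
  dp:
    - [0,0,0.004]
    - [0,0,0.006]
    - [0,0,0.006]
    - [0,0,0.006]
  turn:
    - [0,0,0]
    - [0,0,0]
    - [0,0,0]
    - [0,0,0]
  jaw: [0,0,0,0]

```text
time_s: 16.8
eef_pos: [0.5158, -0.2255, 0.1115]
eef_rot: [0.0, 0.135, 0.991, -0.0]
wrist_force: [-0.3, 0.5, 6.0]
opening: 0.123
grasp_force: 59.0
```

Emit:
arm_command:
  dp:
    - [0,0,0.003]
    - [0,0,0.003]
    - [0,0,0.003]
    - [0,0,0.003]
    - [0,0,0.003]
  turn:
    - [0,0,0]
    - [0,0,0]
    - [0,0,0]
    - [0,0,0]
    - [0,0,0]
  jaw: [0,0,0,0,0]

```text
time_s: 17.42
eef_pos: [0.516, -0.2256, 0.1113]
eef_rot: [0.0, 0.135, 0.991, -0.0]
wrist_force: [-0.4, 1.2, 9.2]
opening: 0.121
grasp_force: 59.6
```

Emit:
arm_command:
  dp:
    - [0,0,0.002]
    - [0,0,0.002]
    - [0,0,0.002]
    - [0,0,0.002]
    - [0,0,0.002]
  turn:
    - [0,0,0]
    - [0,0,0]
    - [0,0,0]
    - [0,0,0]
    - [0,0,0]
  jaw: [0,0,0,0,0]

```text
time_s: 18.05
eef_pos: [0.5162, -0.2257, 0.1112]
eef_rot: [0.001, 0.135, 0.991, -0.0]
wrist_force: [-1.8, 1.0, 10.8]
opening: 0.122
grasp_force: 59.7
```

The button is against its stop, at about 11 N with 6 mm of travel. I'll hold it for more than 2 s.

Emit:
arm_command:
  dp:
    - [0,0,0]
    - [0,0,0]
    - [0,0,0]
    - [0,0,0]
    - [0,0,0]
  turn:
    - [0,0,0]
    - [0,0,0]
    - [0,0,0]
    - [0,0,0]
    - [0,0,0]
  jaw: [0,0,0,0,0]

```text
time_s: 18.68
eef_pos: [0.5162, -0.2257, 0.1112]
eef_rot: [0.001, 0.135, 0.991, -0.0]
wrist_force: [-1.4, 2.1, 10.6]
opening: 0.122
grasp_force: 59.7
```

Emit:
arm_command:
  dp:
    - [0,0,0]
    - [0,0,0]
    - [0,0,0]
    - [0,0,0]
    - [0,0,0]
  turn:
    - [0,0,0]
    - [0,0,0]
    - [0,0,0]
    - [0,0,0]
    - [0,0,0]
  jaw: [0,0,0,0,0]

```text
time_s: 19.3
eef_pos: [0.5162, -0.2257, 0.1112]
eef_rot: [0.001, 0.135, 0.991, -0.0]
wrist_force: [-1.3, 1.2, 10.9]
opening: 0.123
grasp_force: 59.7
```

Emit:
arm_command:
  dp:
    - [0,0,0]
    - [0,0,0]
    - [0,0,0]
    - [0,0,0]
    - [0,0,0]
  turn:
    - [0,0,0]
    - [0,0,0]
    - [0,0,0]
    - [0,0,0]
    - [0,0,0]
  jaw: [0,0,0,0,0]

```text
time_s: 19.92
eef_pos: [0.5162, -0.2257, 0.1112]
eef_rot: [0.001, 0.135, 0.991, -0.0]
wrist_force: [-1.2, 0.7, 11.0]
opening: 0.125
grasp_force: 59.7
```

Emit:
arm_command:
  dp:
    - [0,0,0]
    - [0,0,0]
    - [0,0,0]
    - [0,0,0]
    - [0,0,0]
  turn:
    - [0,0,0]
    - [0,0,0]
    - [0,0,0]
    - [0,0,0]
    - [0,0,0]
  jaw: [0,0,0,0,0]

```text
time_s: 20.55
eef_pos: [0.5162, -0.2257, 0.1112]
eef_rot: [0.001, 0.135, 0.991, -0.0]
wrist_force: [-0.9, 1.1, 11.9]
opening: 0.119
grasp_force: 59.7
```

```bash
python3 - <<'E'
from bench import *
o=get_obs();print(o["time_s"],o["eef_pos"],o["wrist_force"],o["grasp_force"])
if o["wrist_force"][2]>6: print(hand_in())
E
```

```text
20.55 [ 0.51617816 -0.22571609  0.11118292] [-0.89804936  1.12776875 11.94769855] 59.74780082702637
the job is handed in; nothing more can be done
None
```

I handed the job in at 20.6 s with the stylus gripped and the button in the right hole held at its stop at about 11 N for over 3 s; the sensor in the left hole felt about 7.5 N and moved roughly 0.6 mm, the jar and beaker were not approached, and the free-standing look-alike stylus toppled around the time of the lift but stayed on the table.

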